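# Seal the kimchi tub under the utensil rail

## Robot

A 7-joint arm with a two-finger parallel gripper is mounted at the origin on the work surface. World frame = base frame: x ahead of the robot, y to its left, z up, the work surface at z = 0. Lengths are in m, angles in rad, forces in N, time in s.
With the tool pointing down it reaches from about 0.425 to 0.95 m from the base axis. Payload 4.7 kg.
Tool frame: the origin (TCP) lies on the centre line of the jaws, within the pads' length; the fingertips stand 8 mm ahead of it and the grasp point (between the pads) lies 11 mm behind it; z points along the fingers, y is the direction in which the jaws open and shut (so a half turn about z gives the same grasp; the last joint's range is limited). The gripper opens to 85 mm and grips with 20 to 120 N. Pads are 22 mm wide; open, the fingers measure 114 mm over their backs; the gripper's body (76 mm by 85 mm) begins 54 mm behind the grasp point. The pads swing forward as they close: fully open they stand 13 mm farther back than shut.
Start: joints at [-1.275, 0.469, -0.049, 1.532, 0.024, 1.141, -0.082], TCP at [0.215, 0.64, 0.212] pointing down, gripper open.
Joint ranges: [-2.59, 2.59], [-0.33, 1.99], [-1.39, 1.29], [0.1, 2.45], [-1.04, 4.18], [0.21, 1.99], [-2.66, 2.66]. Speed limits (rad/s): [2.57, 2.57, 3.14, 3.14, 3.14, 3.14, 3.14].

## Interface

Orientations are given as a rotation vector (axis times angle).
In Python, from rig import manip gives the robot as it stands.
- The arm moves only by the tool play_rows, never from a script. Its argument "steps" is a list of rows, each a list of 7 numbers: the shift along the tool's x, y, z normalised to -1 to 1, where 1 is 0.08 m, then the turn, a rotation vector about the tool's x, y, z normalised to -1 to 1, where 1 is 45 degrees, then the opening, from 0 (shut) to 1 (fully open). A call has 1 to 5 rows; each row is the pose to reach, as a shift and turn from the pose measured when the call began, along the tool's axes at that moment; what a row does not reach only later rows make up. A row lasts 1/12 s, in which the tool goes at most 41.7 mm and 7.16 degrees, less where a joint would pass 70% of its speed; a pose out of reach is approached as far as the arm can. A call with a number of a shift or a turn outside -1 to 1 is refused whole. A call with a gripper value outside its range is refused whole. The fingers move at their own pace and stop on an object; "force" is the grip in N (left out, the last holds). Time passes only in rows, so rows that repeat a pose let the fingers close. It gives the time, the measured TCP pose, the force and the opening at its end, in the units of the state.
- manip.sense(): the state, without advancing time (a new reading comes with each control period).
- manip.get_image(name): name is "scene" or "side" or "wrist"; returns the picture (384x512x3 uint8, red, green, blue); there is no depth.
- manip.get_calibration(name): a dict with "intrinsics" (3x3 intrinsics, pixels), "distortion" ([k1, k2, p1, p2, k3] as OpenCV has them; the pictures are not rectified), "xyz" and "attitude" of the camera in the world. Camera axes: x right, y up, looking along -z (the intrinsics and any distortion apply to the point x, -y, -z); pixel columns grow to the right and rows downward; lengths in m; the calibration is good to about 2 mm. A picture is of the moment at which its call begins: read the wrist's pose just before it. get_calibration takes no time and is no camera call; for the wrist camera it gives the pose at the moment of the call.
- manip.hand_in(): hands the job in, once; it reports no verdict.
The state is a dict: "time": time; "qpos": joint angles; "joint_vel": joint speeds; "effort": joint torques, N m; "tool_pos": TCP position; "orientation": TCP orientation; "force": force on the tool from outside, world axes, zero at the start; "wrist_torque": the same for the moment, N m; "opening": opening from 0.0 (shut) to 1.0 (fully open).
Only numpy, scipy, OpenCV 4.12 (cv2) and the standard library are available. Lean on these libraries where they do the work, as an engineer would, in place of code of your own. Each camera call takes 0.05 s, during which the arm holds its last target.

## Task

Close up the kimchi tub: with its red rocker vent still open, press the cream lid's edge down all the way round, front and rear, until all six edge pieces are fully seated with no green gasket showing. Then push the raised end of the red rocker over so that it snaps shut, and leave the tub sealed. Lean in under the utensil rail without bumping it or what hangs from it, and leave the other things on the counter where they are.

Things in the scene. Friction and masses are not known exactly. Their poses are not given: they have to be found in the camera images.
- tub: fixed, immovable maroon kimchi tub, 170 (its x) x 240 (its y) x 158 high, with a cream lid on it. Origin: centre of its underside. At yaw 0 its +x (rear) points away from the robot, +y is left. The lid's edge is six separate cream pieces, three along the front long side, three along the rear; the corner ones wrap half a short side each
- lid_top (a point): centre of the upper face of the lid's fixed middle panel (100 in tub x by 198 in tub y), 158 above the tub's underside, under the rocker. Edge pieces stand 6 to 10 proud of this panel at the start, showing green gasket beneath; a seated piece is level with it
- rail: fixed aluminium rail, bar 16 dia x 900 long along its y, axis 270 above the counter, on posts at y = -435 and 435; origin on the counter under its middle. It runs above the tub's rear edge, so a gripper pointing straight down does not fit there: lean it 30 to 40 degrees, fingertips pointing away from the robot. Utensils hang from it at y = -360, -285, 300, 375 and belong to it
- press_front_left (a point): the place to press on the front left edge piece: middle of its upper face; pressing area 34 (tub x) x 79 (tub y). It lies -68 in tub x and +80 in tub y, and sinks with the piece
- press_front_mid (a point): the place to press on the front mid edge piece: middle of its upper face; pressing area 34 (tub x) x 79 (tub y). It lies -68 in tub x and 0 in tub y, and sinks with the piece
- press_front_right (a point): the place to press on the front right edge piece: middle of its upper face; pressing area 34 (tub x) x 79 (tub y). It lies -68 in tub x and -80 in tub y, and sinks with the piece
- press_rear_left (a point): the place to press on the rear left edge piece: middle of its upper face; pressing area 34 (tub x) x 79 (tub y). It lies +68 in tub x and +80 in tub y, and sinks with the piece; the rail's bar runs about 110 above it and 15 to 25 beyond it
- press_rear_mid (a point): the place to press on the rear mid edge piece: middle of its upper face; pressing area 34 (tub x) x 79 (tub y). It lies +68 in tub x and 0 in tub y, and sinks with the piece; the rail's bar runs about 110 above it and 15 to 25 beyond it
- press_rear_right (a point): the place to press on the rear right edge piece: middle of its upper face; pressing area 34 (tub x) x 79 (tub y). It lies +68 in tub x and -80 in tub y, and sinks with the piece; the rail's bar runs about 110 above it and 15 to 25 beyond it
- front_left (a joint): how far the front left edge piece is pressed down, m: starts at 0 to 0.004, 0.010 = fully seated (its stop). It resists with about 6 N rising to 9 N and stays where it is left
- front_mid (a joint): how far the front mid edge piece is pressed down, m: starts at 0 to 0.004, 0.010 = fully seated (its stop). It resists with about 6 N rising to 9 N and stays where it is left
- front_right (a joint): how far the front right edge piece is pressed down, m: starts at 0 to 0.004, 0.010 = fully seated (its stop). It resists with about 6 N rising to 9 N and stays where it is left
- rear_left (a joint): how far the rear left edge piece is pressed down, m: starts at 0 to 0.004, 0.010 = fully seated (its stop). It resists with about 6 N rising to 9 N and stays where it is left
- rear_mid (a joint): how far the rear mid edge piece is pressed down, m: starts at 0 to 0.004, 0.010 = fully seated (its stop). It resists with about 6 N rising to 9 N and stays where it is left
- rear_right (a joint): how far the rear right edge piece is pressed down, m: starts at 0 to 0.004, 0.010 = fully seated (its stop). It resists with about 6 N rising to 9 N and stays where it is left
- vent_end (a point): upper face of the left (tub +y) end of the red rocker, by its white dot, 34 from the pivot. Rocker: bar 28 (tub x) x 84 (tub y) x 9 thick in mid-lid, pivot along tub x, 171 above the tub's underside. Open, this end is up (about 188 above the underside); shut, it is down (about 171). Push it down with about 3 N past level: it snaps over by itself and stays
- vent (a joint): rocker vent, rad: 0 = open (left end up), 0.26 = level (dead centre), 0.52 = shut (left end down)
- carafe: loose glass carafe with cork, 104 dia x 203 high; origin: centre of its underside; bystander, leave alone
- spoon_rest: loose blue ceramic spoon rest, 110 dia x 14, with a wooden spoon in it that reaches 130 out to one side, 25 high; origin: centre of its underside; bystander, leave alone
- mug: loose white mug, 80 dia x 90 high; origin: centre of its underside; bystander, leave alone
- jar: loose amber jar, 84 dia x 120 high; origin: centre of its underside; bystander, leave alone

How it is judged:
On the way, in this order (a step that is already met when the one before it is completed fails the run):
1. all six edge pieces are seated while the vent is still open (value of joint each of front_left, front_mid, front_right, rear_left, rear_mid, rear_right above 0.0085 m and value of joint vent below 0.2 rad), for 0.2 s.
2. the vent is snapped shut (value of joint each of front_left, front_mid, front_right, rear_left, rear_mid, rear_right above 0.0085 m and value of joint vent above 0.46 rad), for 0.2 s.
At the end, for the whole second after the job is handed in: all six edge pieces are pressed down to within 1.5 mm of fully seated (joints above 0.0085) and the rocker vent is shut (joint above 0.46), with its left end down (all of step 2); the robot touches nothing.
It fails at once if the rail or what hangs from it is bumped (over 8 N) (contact force between any of the arm, the fingers and rail above 8 N).
It fails at once if a bystander on the counter is shifted by more than 25 mm or tipped (distance of any of carafe, spoon_rest, mug, jar from where it was at the start of the episode above 0.025 m or angle between any of carafe, spoon_rest, mug, jar's own z axis and vertical above 0.5 rad).
It also fails if it takes over 54 s, if anything falls off the work surface, if the arm or the gripper's body presses on something with over 40 N, if the wrist force passes 120 N, or if a joint passes its speed limit or range.

## Working session

There is one attempt and no reset: what is moved stays moved. The work goes in short steps, Python scripts to look and compute and a tool call to move; the robot and the scene stay as the last step left them, time stands still between calls to the robot, and variables do not carry over. Pictures are saved under pics/ and viewed, and the job is handed in when it is done.

Besides the shell and the picture viewer there is one more tool, called after "Emit:" in YAML: its name, and indented under it one key for each argument. play_rows: Moves the arm, as the interface text tells. Scaled input: -1 to 1 covers 0.08 m each way for a shift and 45 degrees each way for a turn. Its arguments: {"type":"object","properties":{"steps":{"type":"array","items":{"type":"array","items":{"type":"number"}}},"force":{"type":"number"}},"required":["steps"]}

```bash
mkdir -p pics; ls; python3 - <<'E'
from rig import manip
import cv2, numpy as np
s=manip.sense(); print(s)
for n in ("scene","side","wrist"):
    im=manip.get_image(n); cv2.imwrite(f"pics/{n}0.png",im[:,:,::-1])
    c=manip.get_calibration(n); print(n,c)
E
```

```text
pics
{'time': 0.0, 'qpos': array([-1.27486457,  0.46943299, -0.04862468,  1.53368601,  0.02416095,
        1.14098259, -0.0822743 ]), 'joint_vel': array([ 3.47847481e-04, -8.65918516e-04, -5.17604243e-04, -2.15560663e-04,
        6.81919623e-05, -5.15616996e-05,  4.21121585e-04]), 'effort': array([-6.71497237e-04, -5.10305393e+01, -4.67982469e-02, -2.37711561e+01,
        1.06863258e-02,  7.41553609e-03,  1.75329234e-06]), 'tool_pos': array([0.21522066, 0.639123  , 0.21087061]), 'orientation': array([-5.07802482e-01, -3.10007681e+00,  3.00110152e-03]), 'force': array([-0.4217767 , -0.20382168, -0.29196359]), 'wrist_torque': array([-0.07328416,  0.02787328,  0.06900378]), 'opening': 1.0005250003268646}
scene {'intrinsics': array([[378.29788909,   0.        , 261.67616342],
       [  0.        , 378.29788909, 201.05267373],
       [  0.        ,   0.        ,   1.        ]]), 'distortion': array([-0.10308328,  0.        ,  0.        ,  0.        ,  0.        ]), 'xyz': array([ 1.21046489, -0.22811102,  1.27586064]), 'attitude': array([0.47824582, 0.3260868 , 1.21055351])}
side {'intrinsics': array([[475.46200088,   0.        , 263.04696813],
       [  0.        , 475.46200088, 194.40558829],
       [  0.        ,   0.        ,   1.        ]]), 'distortion': array([-0.08063957,  0.        ,  0.        ,  0.        ,  0.        ]), 'xyz': array([ 0.0051939 , -0.80774387,  1.28509251]), 'attitude': array([ 0.68671842, -0.22520022, -0.54940276])}
wrist {'intrinsics': array([[331.59857178,   0.        , 259.42904391],
       [  0.        , 331.59857178, 189.42261539],
       [  0.        ,   0.        ,   1.        ]]), 'distortion': array([-0.03297451,  0.        ,  0.        ,  0.        ,  0.        ]), 'xyz': array([0.1527585 , 0.65882132, 0.37262281]), 'attitude': array([-0.23149435, -0.1632808 ,  1.23861178])}
```

View pics/scene0.png

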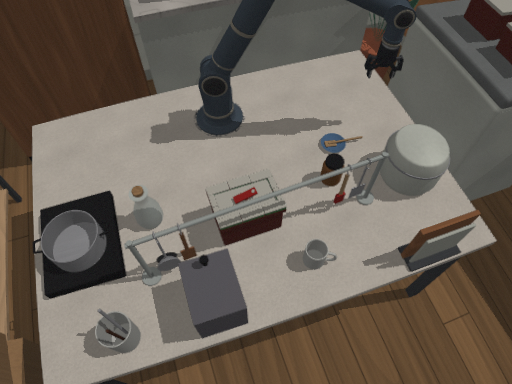

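View pics/side0.png

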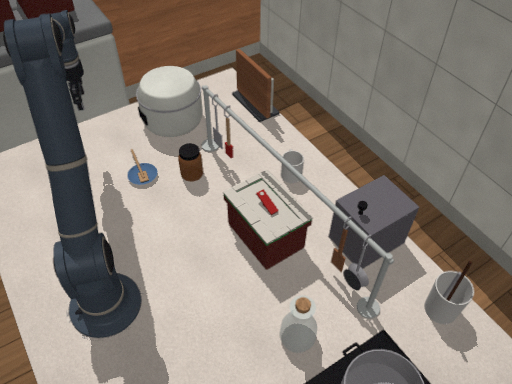

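View pics/wrist0.png

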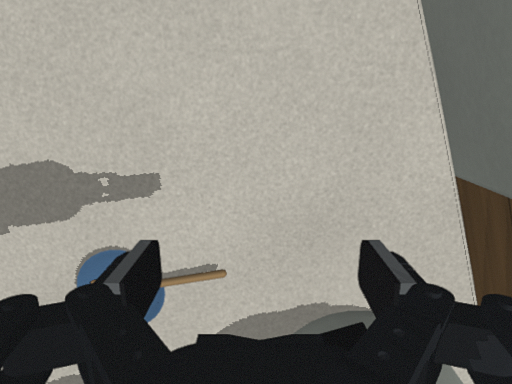

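```bash
cat > h.py <<'E'
from rig import manip
import cv2, numpy as np
from scipy.spatial.transform import Rotation as R
def ray(c,uv):
    p=cv2.undistortPoints(np.array([[uv]],float),c["intrinsics"],c["distortion"])[0,0]
    d=R.from_rotvec(c["attitude"]).apply([p[0],-p[1],-1.]); return c["xyz"],d/np.linalg.norm(d)
def onz(c,uv,z):
    o,d=ray(c,uv); return o+d*(z-o[2])/d[2]
def tri(r1,r2):
    (a,d),(b,e)=r1,r2
    t=np.linalg.lstsq(np.c_[d,-e],b-a,rcond=None)[0]
    p,q=a+d*t[0],b+e*t[1]; return (p+q)/2,np.linalg.norm(p-q)
def proj(c,P):
    P=np.atleast_2d(P); q=R.from_rotvec(c["attitude"]).inv().apply(P-c["xyz"])*[1,-1,-1]
    return cv2.projectPoints(q,np.zeros(3),np.zeros(3),c["intrinsics"],c["distortion"])[0][:,0]
E
python3 - <<'E'
import cv2
a=cv2.imread("pics/scene0.png")[160:250,195:295]; cv2.imwrite("pics/scene0c.png",cv2.resize(a,None,fx=6.6,fy=6.6,interpolation=cv2.INTER_NEAREST))
a=cv2.imread("pics/side0.png")[165:270,215:320]; cv2.imwrite("pics/side0c.png",cv2.resize(a,None,fx=5.7,fy=5.7,interpolation=cv2.INTER_NEAREST))
E
```

```text
(no output)
```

View pics/scene0c.png

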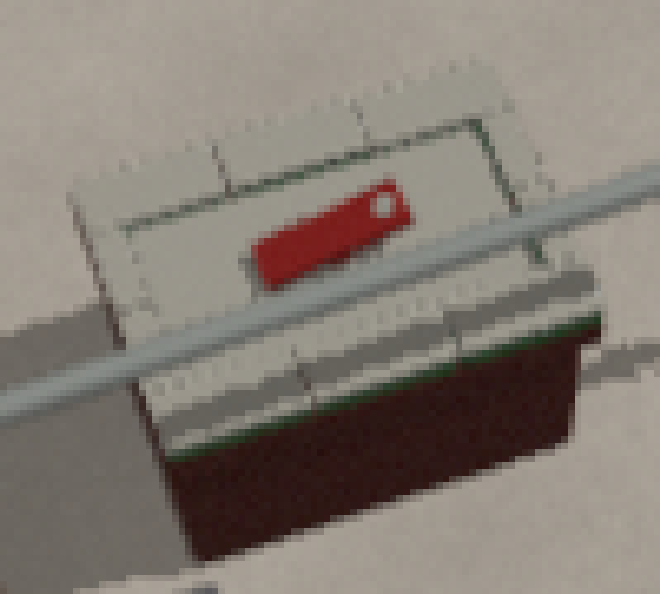

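View pics/side0c.png

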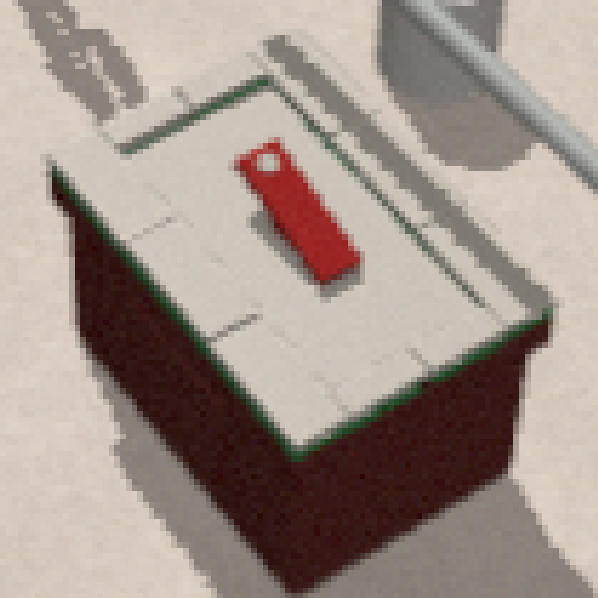

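```bash
python3 - <<'E'
from h import *
cs,cd=manip.get_calibration("scene"),manip.get_calibration("side")
S=lambda x,y:(x/6.6+195-.5+0,y/6.6+160-.5)
D=lambda x,y:(x/5.7+215-.5,y/5.7+165-.5)
pts={"FR":(S(72,192),D(297,447)),"FL":(S(487,62),D(48,158)),"RR":(S(167,450),D(552,303)),"RL":(S(602,310),D(290,32)),"dot":(S(384,205),D(268,160)),
"FRin":(S(120,228),D(340,410)),"FLin":(S(478,122),D(120,150))}
T={}
for k,(a,b) in pts.items():
    p,e=tri(ray(cs,a),ray(cd,b)); T[k]=p; print(k,p.round(4),round(e,4))
    print('   z.165',onz(cs,a,.165).round(4),onz(cd,b,.165).round(4))
c=np.mean([T[k] for k in("FR","FL","RR","RL")],0); print(c)
for a,b in(("FR","FL"),("RR","RL"),("FR","RR"),("FL","RL")):
    d=T[b]-T[a]; print(a,b,np.linalg.norm(d),np.degrees(np.arctan2(d[1],d[0])))
# red mask centroid
for n,c in(("scene",cs),("side",cd)):
    im=cv2.imread(f"pics/{n}0.png").astype(int); m=((im[:,:,2]>120)&(im[:,:,1]<60)&(im[:,:,0]<60)).astype(np.uint8)
    q,l,st,ce=cv2.connectedComponentsWithStats(m)
    for i in range(1,q):
        if st[i,4]>40: print(n,ce[i],st[i],onz(c,ce[i],.174))
# rail
E
```

```text
FR [ 0.4657 -0.1668  0.1593] 0.0015
   z.165 [ 0.47   -0.1678  0.165 ] [ 0.4632 -0.1693  0.165 ]
FL [0.4567 0.0699 0.1592] 0.0019
   z.165 [0.4599 0.0693 0.165 ] [0.4546 0.0643 0.165 ]
RR [ 0.6306 -0.1612  0.1589] 0.0001
   z.165 [ 0.6338 -0.1616  0.165 ] [ 0.6272 -0.1648  0.165 ]
RL [0.623  0.0761 0.1588] 0.0033
   z.165 [0.6273 0.073  0.165 ] [0.6194 0.0732 0.165 ]
dot [ 0.5444 -0.0178  0.1878] 0.0001
   z.165 [ 0.5305 -0.0135  0.165 ] [ 0.5556 -0.0014  0.165 ]
FRin [ 0.4969 -0.1526  0.1563] 0.0084
   z.165 [ 0.4999 -0.1495  0.165 ] [ 0.4943 -0.162   0.165 ]
FLin [0.493  0.0523 0.16  ] 0.0005
   z.165 [0.496  0.0513 0.165 ] [0.4909 0.0483 0.165 ]
[ 0.54401322 -0.04549417  0.15905696]
FR FL 0.23693240735021795 92.17831009728636
RR RL 0.2375122185663342 91.82901034019964
FR RR 0.165021859191885 1.9384152742509257
FL RL 0.16646833802547154 2.138547295603996
scene [243.59459459 194.9009009 ] [234 188  23  14 111] [ 0.54285614 -0.05034729  0.174     ]
side [267.46783626 202.60233918] [257 190  21  24 171] [ 0.54430306 -0.05144412  0.174     ]
```

```bash
python3 - <<'E'
from h import *
s=manip.sense(); M=R.from_rotvec(s["orientation"]); print(M.as_matrix().round(3))
w=manip.get_calibration("wrist"); print("cam in tool",M.inv().apply(w["xyz"]-s["tool_pos"]).round(3), "view dir tool",M.inv().apply(R.from_rotvec(w["attitude"]).apply([0,0,-1])).round(3))
cs,cd=manip.get_calibration("scene"),manip.get_calibration("side")
S=lambda x,y:(x/6.6+195-.5+0,y/6.6+160-.5)
D=lambda x,y:(x/5.7+215-.5,y/5.7+165-.5)
for p in [(0,405),(330,292),(655,182)]: print("rail scene",onz(cs,S(*p),.27).round(4))
for p in [(135,243),(385,156)]: print("rail scene",onz(cs,p,.27).round(4))
for p in [D(420,5),D(590,172),(230,110),(350,218)]: print("rail side",onz(cd,p,.27).round(4))
# bystanders tops
print("carafe cork",tri(ray(cs,(137,190)),ray(cd,(303,304))))
print("jar lid",tri(ray(cs,(335,161)),ray(cd,(189,152))))
print("mug",tri(ray(cs,(316,246)),ray(cd,(293,158))))
E
```

```text
[[-0.948  0.319 -0.   ]
 [ 0.319  0.948 -0.001]
 [-0.    -0.002 -1.   ]]
cam in tool [ 0.065 -0.002 -0.162] view dir tool [-0.262 -0.001  0.965]
rail scene [ 0.6418 -0.234   0.27  ]
rail scene [ 0.6327 -0.0729  0.27  ]
rail scene [0.6237 0.0943 0.27  ]
rail scene [ 0.658  -0.4186  0.27  ]
rail scene [0.6046 0.4376 0.27  ]
rail side [ 0.6303 -0.0294  0.27  ]
rail side [ 0.6349 -0.1692  0.27  ]
rail side [0.6153 0.2854 0.27  ]
rail side [ 0.6575 -0.283   0.27  ]
carafe cork (array([ 0.42283896, -0.39415772,  0.19790218]), np.float64(0.0016332564145198345))
jar lid (array([0.47019522, 0.33971436, 0.10890845]), np.float64(0.006127193276266523))
mug (array([0.77276343, 0.13018169, 0.09560119]), np.float64(0.008971902863695789))
```

Emit:
play_rows:
  steps:
    - [-0.45,-0.5,-0.3,0,0,0,0]
    - [-0.9,-1,-0.6,0,0,0,0]
    - [-0.9,-1,-0.6,0,0,0,0]
  force: 60

```text
time: 0.4
tool_pos: [0.2589, 0.5385, 0.2592]
orientation: [0.508, 3.1, -0.005]
force: [1.4, -0.1, -0.1]
opening: 0.601
```

Emit:
play_rows:
  steps:
    - [-0.45,-0.5,0,0,0,0,0]
    - [-0.9,-1,0,0,0,0,0]
    - [-0.9,-1,0,0,0,0,0]

```text
time: 0.65
tool_pos: [0.3036, 0.4354, 0.2596]
orientation: [0.514, 3.098, -0.007]
force: [-0.3, -0.5, 0.0]
opening: 0.143
```

Emit:
play_rows:
  steps:
    - [-0.45,-0.5,0,0,0,0,0]
    - [-0.9,-1,0,0,0,0,0]
    - [-0.9,-1,0,0,0,0,0]

```text
time: 0.9
tool_pos: [0.3472, 0.3325, 0.26]
orientation: [0.519, 3.097, -0.009]
force: [0.9, 0.3, -0.0]
opening: 0.0
```

Emit:
play_rows:
  steps:
    - [-0.45,-0.5,0,0,0,0,0]
    - [-0.9,-1,0,0,0,0,0]
    - [-0.9,-1,0,0,0,0,0]

```text
time: 1.15
tool_pos: [0.3902, 0.2294, 0.2606]
orientation: [0.524, 3.096, -0.011]
force: [0.1, -0.1, -0.6]
opening: -0.001
```

```bash
cat >> h.py <<'E'
TC=np.array([.544,-.0465]); TY=np.radians(2.0)
def tub(x,y,z):
    c,s=np.cos(TY),np.sin(TY); return np.array([TC[0]+c*x-s*y,TC[1]+s*x+c*y,z])
def orient(lean):  # lean deg; tip away from robot
    a=np.radians(lean); c,s=np.cos(TY),np.sin(TY)
    z=np.array([np.sin(a)*c,np.sin(a)*s,-np.cos(a)]); y=np.array([-s,c,0]); return R.from_matrix(np.c_[np.cross(y,z),y,z])
def row(tip,lean,note=""):
    """row from present pose putting the fingertip at 'tip'"""
    s=manip.sense(); M=R.from_rotvec(s["orientation"]); T=orient(lean)
    p=tip-T.apply([0,0,.008])
    print(note,"shift",(M.inv().apply(p-s["tool_pos"])/.08).round(3),"turn",((M.inv()*T).as_rotvec()/(np.pi/4)).round(3))
E
python3 - <<'E'
from h import *
row(tub(-.068,.085,.2),0)
E
```

```text
shift [-1.772 -1.937  0.676] turn [-0.009  0.002 -0.471]
```

Emit:
play_rows:
  steps:
    - [-0.45,-0.5,0,0,0,-0.15,0]
    - [-0.9,-0.97,0,0,0,-0.3,0]
    - [-0.9,-0.97,0,0,0,-0.47,0]

```text
time: 1.4
tool_pos: [0.431, 0.135, 0.2614]
orientation: [0.019, 3.14, -0.011]
force: [0.3, 0.5, -1.4]
opening: 0.001
```

```bash
python3 - <<'E'
from h import *
row(tub(-.068,.085,.2),0)
E
```

```text
shift [-0.54  -1.226  0.677] turn [-0.009  0.001 -0.06 ]
```

Emit:
play_rows:
  steps:
    - [-0.25,-0.5,0,0,0,-0.06,0]
    - [-0.54,-1,0,0,0,-0.06,0]
    - [-0.54,-1,0.3,0,0,-0.06,0]

```text
time: 1.65
tool_pos: [0.4786, 0.0479, 0.2419]
orientation: [-0.04, 3.129, -0.011]
force: [1.7, 0.1, 0.6]
opening: -0.001
```

```bash
python3 - <<'E'
from h import *
row(tub(-.068,.085,.18),0)
for n in("side","scene","wrist"): cv2.imwrite(f"pics/{n}1.png",manip.get_image(n)[:,:,::-1])
E
```

```text
shift [ 0.081 -0.141  0.674] turn [-0.01   0.015 -0.012]
```

View pics/side1.png

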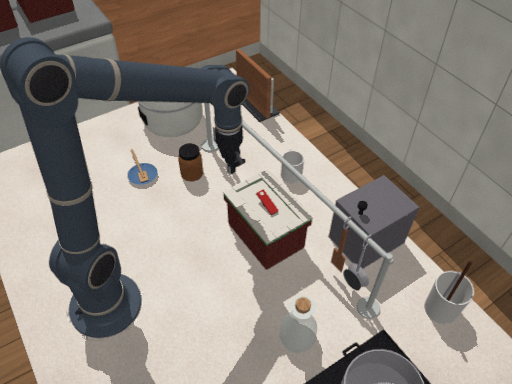

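View pics/wrist1.png

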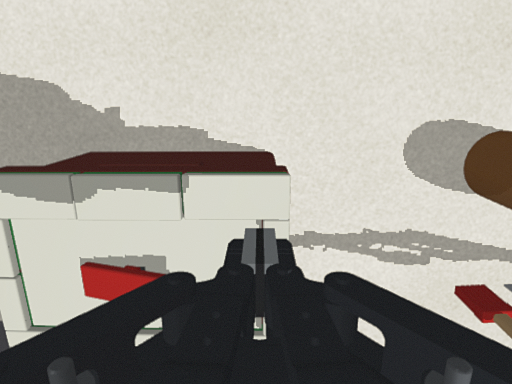

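```bash
python3 - <<'E'
from h import *
c=manip.get_calibration("wrist")
P=[tub(-.068,.08,.166),tub(-.085,.12,.166),tub(-.085,.04,.166),tub(-.085,-.04,.166),tub(-.051,.04,.166),tub(-.05,.099,.158)]
print(proj(c,P).round(1))
s=manip.sense();print(proj(c,s["tool_pos"]+R.from_rotvec(s["orientation"]).apply([0,0,.008])))
E
```

```text
[[232.4 194.1]
 [287.7 171.2]
 [176.2 171.4]
 [ 67.2 171.7]
 [179.3 216.1]
 [258.6 213.9]]
[[263.0861599  224.90316243]]
```

```bash
sed -i 's/-.0465\]/-.0445]/' h.py; python3 - <<'E'
from h import *
row(tub(-.068,.082,.172),0); row(tub(-.068,.082,.156),0)
E
```

```text
shift [-0.007 -0.224  0.711] turn [-0.01  -0.004 -0.003]
 shift [-0.008 -0.222  0.911] turn [-0.01  -0.004 -0.003]
```

Emit:
play_rows:
  steps:
    - [0,-0.22,0.3,0,0,0,0]
    - [0,-0.22,0.6,0,0,0,0]
    - [0,-0.22,0.7,0,0,0,0]
    - [0,-0.22,0.7,0,0,0,0]

```text
time: 2.13
tool_pos: [0.471, 0.0368, 0.1796]
orientation: [0.054, -3.134, 0.013]
force: [-0.5, 0.1, 0.6]
opening: 0.0
```

Emit:
play_rows:
  steps:
    - [0,0,0.03,0,0,0,0]
    - [0,0,0.06,0,0,0,0]
    - [0,0,0.09,0,0,0,0]
    - [0,0,0.12,0,0,0,0]

```text
time: 2.47
tool_pos: [0.4715, 0.0373, 0.1707]
orientation: [0.056, -3.136, 0.012]
force: [0.1, 0.6, -0.4]
opening: 0.0
```

Emit:
play_rows:
  steps:
    - [0,0,0.03,0,0,0,0]
    - [0,0,0.05,0,0,0,0]

```text
time: 2.63
tool_pos: [0.4718, 0.0375, 0.1668]
orientation: [0.056, -3.137, 0.011]
force: [-0.9, -0.4, 0.3]
opening: -0.0
```

Emit:
play_rows:
  steps:
    - [0,0,0.03,0,0,0,0]
    - [0,0,0.05,0,0,0,0]

```text
time: 2.8
tool_pos: [0.4717, 0.0374, 0.1626]
orientation: [0.056, -3.137, 0.011]
force: [-0.3, -0.2, 0.4]
opening: 0.0
```

```bash
python3 - <<'E'
from h import *
a=manip.get_image("wrist")[:,:,::-1]; cv2.imwrite("pics/wrist2.png",a)
b=manip.get_image("side")[:,:,::-1]
cv2.imwrite("pics/side2.png",cv2.resize(b[140:270,190:330],None,fx=4.5,fy=4.5,interpolation=cv2.INTER_NEAREST))
print(manip.sense()["force"])
E
```

```text
[ 0.75176132 -0.08795854  0.20912463]
```

View pics/wrist2.png

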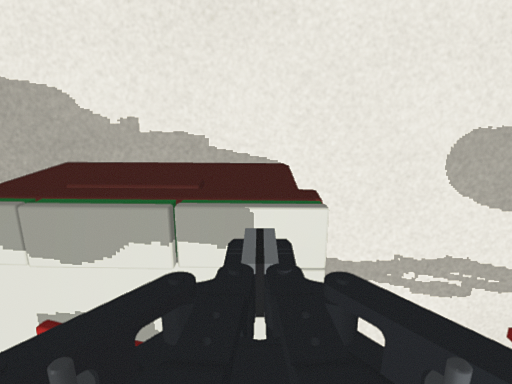

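View pics/side2.png

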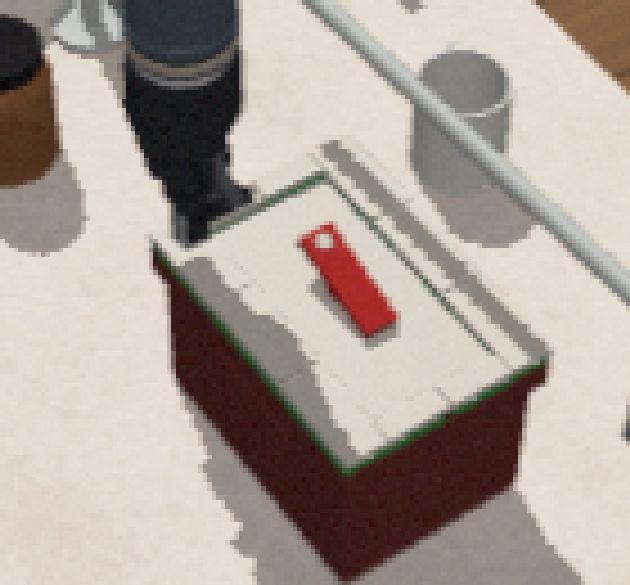

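Emit:
play_rows:
  steps:
    - [0,0,0.025,0,0,0,0]

```text
time: 2.98
tool_pos: [0.4718, 0.0373, 0.1607]
orientation: [0.056, -3.137, 0.011]
force: [-0.4, -0.3, 0.2]
opening: 0.001
```

Emit:
play_rows:
  steps:
    - [0,0,0.025,0,0,0,0]

```text
time: 3.07
tool_pos: [0.4719, 0.0373, 0.1586]
orientation: [0.056, -3.137, 0.011]
force: [0.4, -0.4, 1.2]
opening: 0.001
```

Emit:
play_rows:
  steps:
    - [0,0,0.025,0,0,0,0]

```text
time: 3.15
tool_pos: [0.472, 0.0373, 0.1564]
orientation: [0.056, -3.137, 0.011]
force: [-0.6, 0.0, -0.4]
opening: 0.004
```

```bash
python3 - <<'E'
from h import *
s=manip.sense(); print(s["force"],s["wrist_torque"],s["tool_pos"],s["opening"])
for n,(x0,y0) in {"side":(205,150),"scene":(225,130)}.items():
    b=manip.get_image(n)[:,:,::-1]
    cv2.imwrite(f"pics/{n}3.png",cv2.resize(b[y0:y0+75,x0:x0+75],None,fx=8,fy=8,interpolation=cv2.INTER_NEAREST))
    c=manip.get_calibration(n); print(n,(proj(c,[s["tool_pos"]-[0,0,.008],tub(-.085,.12,.158),tub(-.068,.08,.158)])-[x0,y0])*8)
a=manip.get_image("wrist")[:,:,::-1]; cv2.imwrite("pics/wrist3.png",a)
E
```

```text
[-0.60744019  0.0059674  -0.38185785] [-0.03942582 -0.02878941 -0.01866966] [0.47196063 0.0372515  0.15644495] 0.004291602880162303
side [[218.60496713 391.71140001]
 [134.45686023 336.00550763]
 [226.2429998  381.38651614]]
scene [[287.61639188 371.23052517]
 [348.79517999 309.82066815]
 [279.9899194  363.73835402]]
```

View pics/side3.png

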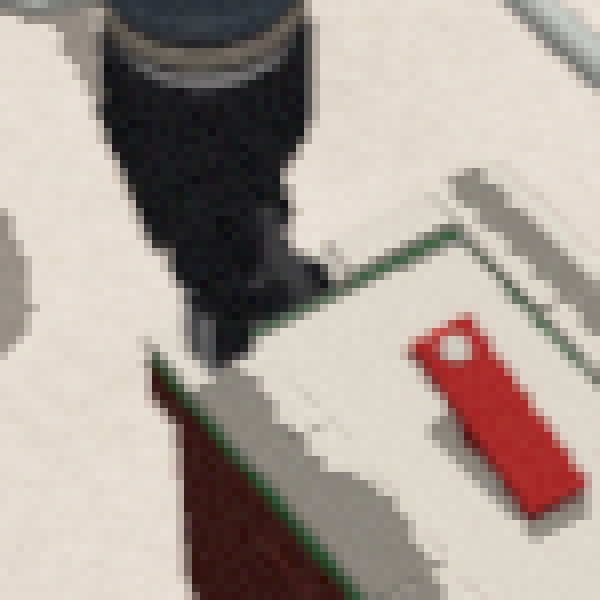

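View pics/scene3.png

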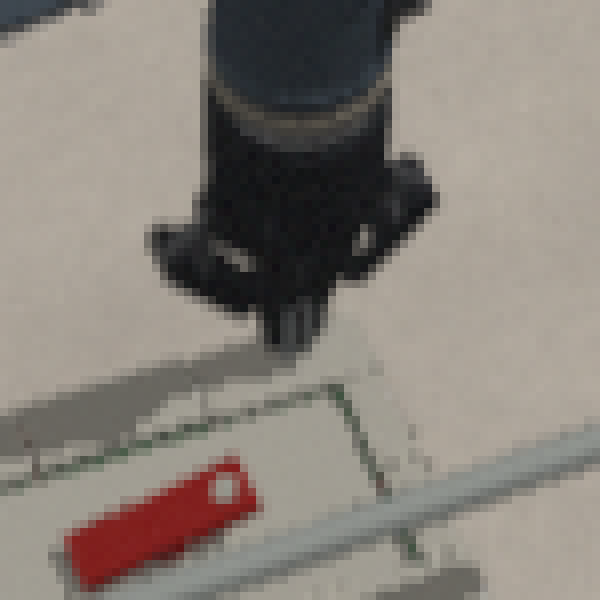

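View pics/wrist3.png

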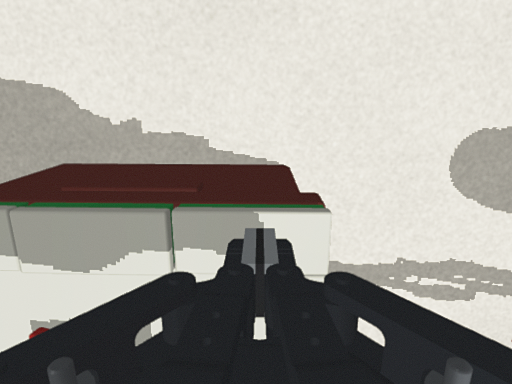

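Emit:
play_rows:
  steps:
    - [0,0,0.025,0,0,0,0]

```text
time: 3.38
tool_pos: [0.472, 0.0372, 0.1546]
orientation: [0.056, -3.137, 0.011]
force: [-0.3, 0.5, -0.0]
opening: 0.001
```

Emit:
play_rows:
  steps:
    - [0,0,0.025,0,0,0,0]

```text
time: 3.47
tool_pos: [0.4721, 0.0372, 0.1525]
orientation: [0.056, -3.138, 0.011]
force: [-0.2, -0.6, -0.2]
opening: -0.001
```

Emit:
play_rows:
  steps:
    - [0,0,0.025,0,0,0,0]

```text
time: 3.55
tool_pos: [0.4722, 0.0372, 0.1504]
orientation: [0.056, -3.138, 0.011]
force: [-0.1, -0.5, 0.2]
opening: 0.003
```

Emit:
play_rows:
  steps:
    - [0,0,0.025,0,0,0,0]

```text
time: 3.63
tool_pos: [0.4722, 0.0372, 0.1482]
orientation: [0.056, -3.138, 0.011]
force: [-0.4, 0.9, -0.2]
opening: -0.003
```

Emit:
play_rows:
  steps:
    - [0,0,0.025,0,0,0,0]

```text
time: 3.72
tool_pos: [0.4722, 0.0372, 0.146]
orientation: [0.056, -3.138, 0.011]
force: [-1.4, -0.3, 5.6]
opening: 0.001
```

```bash
python3 - <<'E'
from h import *
s=manip.sense(); print(s["force"],s["wrist_torque"],s["tool_pos"],s["opening"],s["effort"])
for n,(x0,y0) in {"side":(205,150)}.items():
    b=manip.get_image(n)[:,:,::-1]
    cv2.imwrite(f"pics/{n}4.png",cv2.resize(b[y0:y0+75,x0:x0+75],None,fx=8,fy=8,interpolation=cv2.INTER_NEAREST))
a=manip.get_image("wrist")[:,:,::-1]; cv2.imwrite("pics/wrist4.png",cv2.resize(a[180:300,150:350],None,fx=4,fy=4))
E
```

```text
[-1.3825461  -0.34229206  5.58771542] [ 0.0116557   0.36637815 -0.01004635] [0.47218669 0.03723568 0.14601723] 0.0014703878112660952 [ 8.37789522e-02 -2.99324155e+01  2.05252916e+00 -1.89254701e+01
  8.09210236e-02 -1.44757577e-01 -1.65980734e-02]
```

View pics/side4.png

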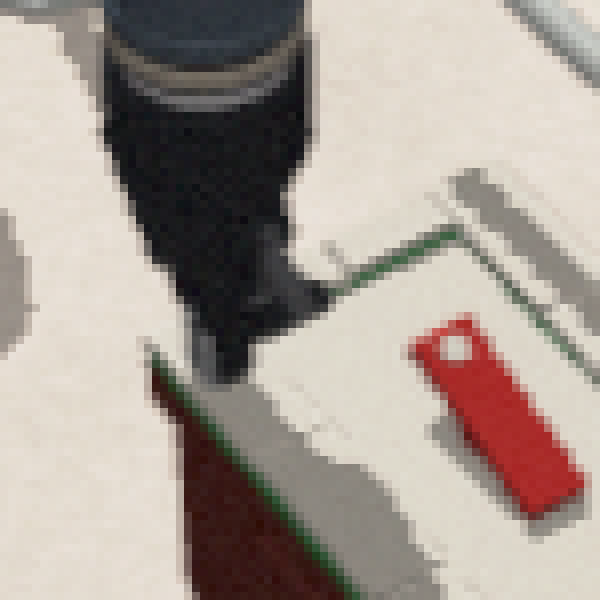

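View pics/wrist4.png

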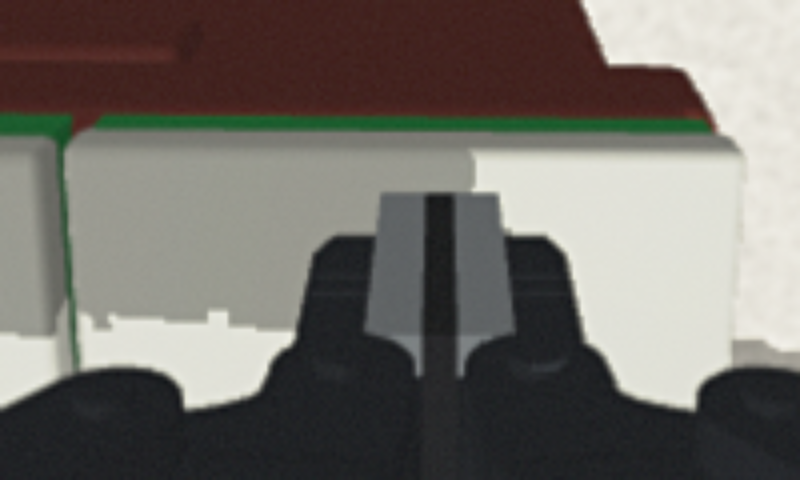

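Emit:
play_rows:
  steps:
    - [0,0,0.025,0,0,0,0]

```text
time: 3.9
tool_pos: [0.4722, 0.0373, 0.1444]
orientation: [0.056, -3.138, 0.011]
force: [-2.3, 0.6, 7.3]
opening: -0.003
```

Emit:
play_rows:
  steps:
    - [0,0,0.025,0,0,0,0]

```text
time: 3.98
tool_pos: [0.4723, 0.0372, 0.143]
orientation: [0.056, -3.138, 0.01]
force: [-1.7, -0.5, 7.4]
opening: -0.0
```

Emit:
play_rows:
  steps:
    - [0,0,0.025,0,0,0,0]

```text
time: 4.07
tool_pos: [0.4723, 0.0373, 0.1416]
orientation: [0.055, -3.137, 0.009]
force: [-2.7, -0.3, 8.0]
opening: 0.003
```

Emit:
play_rows:
  steps:
    - [0,0,0.025,0,0,0,0]

```text
time: 4.15
tool_pos: [0.4723, 0.0372, 0.1402]
orientation: [0.055, -3.137, 0.009]
force: [-2.7, 0.1, 7.6]
opening: -0.0
```

Emit:
play_rows:
  steps:
    - [0,0,0.03,0,0,0,0]

```text
time: 4.23
tool_pos: [0.4723, 0.0373, 0.1386]
orientation: [0.055, -3.137, 0.008]
force: [-2.8, -0.6, 9.8]
opening: -0.0
```

Emit:
play_rows:
  steps:
    - [0,0,0.03,0,0,0,0]

```text
time: 4.32
tool_pos: [0.4723, 0.0373, 0.1384]
orientation: [0.055, -3.136, 0.006]
force: [-10.6, -0.6, 33.3]
opening: -0.005
```

Emit:
play_rows:
  steps:
    - [0,0,0.03,0,0,0,0]

```text
time: 4.4
tool_pos: [0.4723, 0.0373, 0.1384]
orientation: [0.055, -3.135, 0.004]
force: [-9.3, -1.8, 25.7]
opening: -0.002
```

```bash
sed -i 's/p=tip-T.apply(\[0,0,.008\])/p=tip-T.apply([0,0,-.0196])/' h.py; python3 - <<'E'
from h import *
row(tub(-.068,.0,.175),0)
E
```

```text
shift [-0.009 -1.054 -0.209] turn [-0.003 -0.007 -0.   ]
```

Emit:
play_rows:
  steps:
    - [0,0,-0.25,0,0,0,0]
    - [0,0,-0.4,0,0,0,0]

```text
time: 4.57
tool_pos: [0.473, 0.0373, 0.1717]
orientation: [0.054, -3.137, 0.004]
force: [1.0, 0.1, 0.4]
opening: 0.0
```

```bash
python3 - <<'E'
from h import *
row(tub(-.068,.0,.170),0)
row(tub(-.068,.0,.158),0)
E
```

```text
shift [-0.003 -1.052  0.269] turn [-0.003 -0.006 -0.001]
 shift [-0.004 -1.052  0.419] turn [-0.003 -0.006 -0.001]
```

Emit:
play_rows:
  steps:
    - [0,-0.5,0,0,0,0,0]
    - [0,-1,0,0,0,0,0]
    - [0,-1,0.12,0,0,0,0]
    - [0,-1,0.25,0,0,0,0]

```text
time: 4.9
tool_pos: [0.4762, -0.0451, 0.1522]
orientation: [0.046, -3.139, 0.004]
force: [-0.5, 1.0, -0.3]
opening: -0.003
```

Emit:
play_rows:
  steps:
    - [0,0,0.03,0,0,0,0]
    - [0,0,0.06,0,0,0,0]
    - [0,0,0.09,0,0,0,0]
    - [0,0,0.12,0,0,0,0]

```text
time: 5.23
tool_pos: [0.4749, -0.0441, 0.1425]
orientation: [0.049, -3.136, 0.003]
force: [-4.3, 0.1, 7.6]
opening: 0.004
```

Emit:
play_rows:
  steps:
    - [0,0,0.03,0,0,0,0]

```text
time: 5.32
tool_pos: [0.4749, -0.0439, 0.1404]
orientation: [0.053, -3.135, 0.005]
force: [-1.9, -3.8, 8.1]
opening: 0.001
```

Emit:
play_rows:
  steps:
    - [0,0,0.03,0,0,0,0]

```text
time: 5.4
tool_pos: [0.4749, -0.044, 0.1385]
orientation: [0.055, -3.135, 0.007]
force: [-4.1, -3.3, 19.4]
opening: -0.002
```

Emit:
play_rows:
  steps:
    - [0,0,0.02,0,0,0,0]
    - [0,0,0.02,0,0,0,0]

```text
time: 5.57
tool_pos: [0.4749, -0.044, 0.1385]
orientation: [0.058, -3.134, 0.008]
force: [-6.1, -2.2, 17.6]
opening: 0.0
```

Emit:
play_rows:
  steps:
    - [0,0,-0.25,0,0,0,0]
    - [0,0,-0.4,0,0,0,0]
    - [0,0,-0.4,0,0,0,0]

```text
time: 5.82
tool_pos: [0.477, -0.0427, 0.1725]
orientation: [0.062, -3.139, 0.007]
force: [-0.7, 0.2, -0.4]
opening: -0.002
```

Emit:
play_rows:
  steps:
    - [0,-0.5,0,0,0,0,0]
    - [0,-1,0,0,0,0,0]
    - [0,-1,0,0,0,0,0]
    - [0,-1,0.12,0,0,0,0]
    - [0,-1,0.23,0,0,0,0]

```text
time: 6.23
tool_pos: [0.4799, -0.1216, 0.153]
orientation: [0.063, -3.138, 0.006]
force: [-0.5, 0.3, -0.6]
opening: -0.001
```

```bash
python3 - <<'E'
from h import *
row(tub(-.068,-.08,.158),0)
E
```

```text
shift [ 0.016 -0.064  0.183] turn [-0.005 -0.004  0.007]
```

Emit:
play_rows:
  steps:
    - [0,0,0.03,0,0,0,0]
    - [0,0,0.06,0,0,0,0]
    - [0,0,0.09,0,0,0,0]
    - [0,0,0.12,0,0,0,0]
    - [0,0,0.15,0,0,0,0]

```text
time: 6.65
tool_pos: [0.4787, -0.1195, 0.1408]
orientation: [0.067, -3.134, 0.002]
force: [-5.0, 3.9, 8.3]
opening: 0.004
```

Emit:
play_rows:
  steps:
    - [0,0,0.03,0,0,0,0]

```text
time: 6.73
tool_pos: [0.4787, -0.1193, 0.1388]
orientation: [0.07, -3.134, 0.003]
force: [-2.5, -4.8, 9.0]
opening: 0.001
```

Emit:
play_rows:
  steps:
    - [0,0,0.03,0,0,0,0]

```text
time: 6.82
tool_pos: [0.4788, -0.1194, 0.1384]
orientation: [0.072, -3.134, 0.003]
force: [-10.1, 0.6, 33.9]
opening: -0.0
```

Emit:
play_rows:
  steps:
    - [0,0,-0.35,0,0,0,0]
    - [0,0,-0.7,0,0,0,0]
    - [0,0,-0.8,0,0,0,0]

```text
time: 7.07
tool_pos: [0.4817, -0.119, 0.2058]
orientation: [0.075, -3.14, 0.003]
force: [0.4, -0.8, 0.1]
opening: -0.001
```

```bash
python3 - <<'E'
from h import *
row(tub(-.0,-.09,.215),30)
for n,(x0,y0) in {"side":(205,150)}.items():
    b=manip.get_image(n)[:,:,::-1]
    cv2.imwrite(f"pics/{n}5.png",cv2.resize(b[y0:y0+120,x0:x0+120],None,fx=5,fy=5,interpolation=cv2.INTER_NEAREST))
a=manip.get_image("wrist")[:,:,::-1]; cv2.imwrite("pics/wrist5.png",a)
E
```

```text
shift [-0.93  -0.233  0.097] turn [ 0.002 -0.667  0.017]
```

View pics/side5.png

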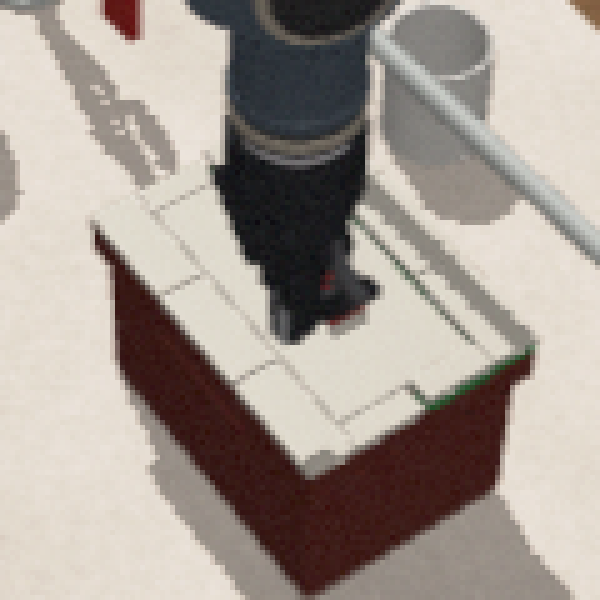

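View pics/wrist5.png

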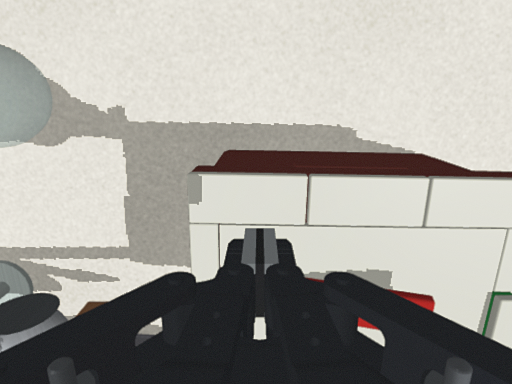

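Emit:
play_rows:
  steps:
    - [-0.2,-0.05,-0.1,0,-0.15,0,0]
    - [-0.4,-0.1,-0.1,0,-0.3,0,0]
    - [-0.6,-0.2,-0.05,0,-0.45,0,0]
    - [-0.8,-0.23,0,0,-0.6,0.01,0]
    - [-0.93,-0.23,0.1,0,-0.67,0.02,0]

```text
time: 7.58
tool_pos: [0.5538, -0.1343, 0.1938]
orientation: [-0.038, 2.617, 0.013]
force: [-0.5, 1.5, 0.0]
opening: -0.006
```

```bash
python3 - <<'E'
from h import *
print(manip.sense()["qpos"].round(2))
row(tub(.0,-.09,.2),30)
row(tub(.072,-.09,.185),30)
b=manip.get_image("side")[:,:,::-1]; cv2.imwrite("pics/side6.png",b)
E
```

```text
[-0.12  0.11  0.4   2.2  -0.54  0.37  2.32]
 shift [0.033 0.    0.137] turn [-0.001  0.002 -0.007]
 shift [-0.652  0.005  0.75 ] turn [-0.001  0.002 -0.007]
```

View pics/side6.png

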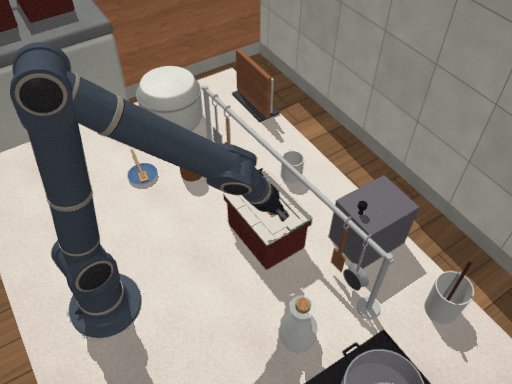

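Emit:
play_rows:
  steps:
    - [-0.2,0,0.2,0,0,0,0]
    - [-0.4,0,0.43,0,0,0,0]
    - [-0.6,0,0.65,0,0,0,0]
    - [-0.65,0,0.75,0,0,0,0]

```text
time: 7.97
tool_pos: [0.629, -0.1288, 0.1623]
orientation: [-0.043, 2.625, 0.016]
force: [0.9, 0.5, 0.7]
opening: -0.001
```

```bash
python3 - <<'E'
from h import *
print(manip.sense()["qpos"].round(2))
row(tub(.072,-.09,.170),30)
row(tub(.072,-.09,.158),30)
b=manip.get_image("side")[:,:,::-1]; cv2.imwrite("pics/side7.png",cv2.resize(b[140:270,190:330],None,fx=4.5,fy=4.5,interpolation=cv2.INTER_NEAREST))
E
```

```text
[-0.09  0.28  0.34  2.08 -0.66  0.36  2.39]
 shift [ 0.059 -0.035  0.099] turn [ 0.003 -0.009 -0.004]
 shift [ 0.134 -0.036  0.23 ] turn [ 0.003 -0.009 -0.004]
```

View pics/side7.png

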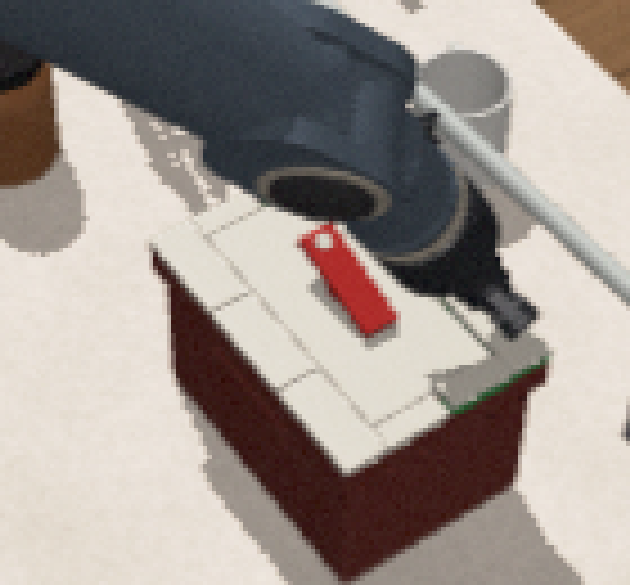

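Emit:
play_rows:
  steps:
    - [0.02,0,0.04,0,0,0,0]
    - [0.045,0,0.075,0,0,0,0]
    - [0.06,0,0.1,0,0,0,0]
    - [0.07,0,0.12,0,0,0,0]
    - [0.08,0,0.14,0,0,0,0]

```text
time: 8.43
tool_pos: [0.6275, -0.1281, 0.1493]
orientation: [-0.043, 2.626, 0.019]
force: [-5.5, 1.6, 7.1]
opening: 0.0
```

Emit:
play_rows:
  steps:
    - [0.01,0,0.018,0,0,0,0]
    - [0.02,0,0.036,0,0,0,0]

```text
time: 8.6
tool_pos: [0.6274, -0.1281, 0.1478]
orientation: [-0.043, 2.623, 0.02]
force: [-3.4, 1.1, 8.1]
opening: -0.002
```

Emit:
play_rows:
  steps:
    - [0.01,0,0.018,0,0,0,0]
    - [0.02,0,0.036,0,0,0,0]

```text
time: 8.77
tool_pos: [0.6275, -0.1281, 0.1465]
orientation: [-0.042, 2.62, 0.02]
force: [-3.7, 0.9, 7.7]
opening: 0.001
```

Emit:
play_rows:
  steps:
    - [0.012,0,0.022,0,0,0,0]
    - [0.025,0,0.044,0,0,0,0]

```text
time: 8.93
tool_pos: [0.6276, -0.1281, 0.1447]
orientation: [-0.041, 2.617, 0.021]
force: [-6.1, 0.8, 17.5]
opening: 0.0
```

Emit:
play_rows:
  steps:
    - [0.012,0,0.022,0,0,0,0]
    - [0.025,0,0.044,0,0,0,0]

```text
time: 9.1
tool_pos: [0.628, -0.1282, 0.1444]
orientation: [-0.041, 2.611, 0.023]
force: [-21.3, 2.9, 35.9]
opening: -0.002
```

Emit:
play_rows:
  steps:
    - [0.012,0,0.022,0,0,0,0]
    - [0.025,0,0.044,0,0,0,0]

```text
time: 9.27
tool_pos: [0.6281, -0.1282, 0.1444]
orientation: [-0.04, 2.606, 0.025]
force: [-24.5, 4.0, 40.4]
opening: -0.002
```

Emit:
play_rows:
  steps:
    - [-0.1,0,-0.18,0,0,0,0]
    - [-0.13,0,-0.23,0,0,0,0]
    - [-0.13,0,-0.23,0,0,0,0]

```text
time: 9.52
tool_pos: [0.6279, -0.1289, 0.1676]
orientation: [-0.039, 2.603, 0.024]
force: [-0.1, -0.6, -0.2]
opening: 0.0
```

```bash
python3 - <<'E'
from h import *
row(tub(.074,-.05,.175),30)
row(tub(.074,-.024,.175),30)
row(tub(.074,-.024,.155),30)
b=manip.get_image("side")[:,:,::-1]; cv2.imwrite("pics/side8.png",cv2.resize(b[140:270,190:330],None,fx=4.5,fy=4.5,interpolation=cv2.INTER_NEAREST))
b=manip.get_image("scene")[:,:,::-1]; cv2.imwrite("pics/scene8.png",cv2.resize(b[140:270,180:320],None,fx=4.5,fy=4.5,interpolation=cv2.INTER_NEAREST))
E
```

```text
shift [0.033 0.465 0.125] turn [ 0.009  0.019 -0.009]
 shift [0.036 0.79  0.127] turn [ 0.009  0.019 -0.009]
 shift [0.164 0.788 0.342] turn [ 0.009  0.019 -0.009]
```

View pics/side8.png

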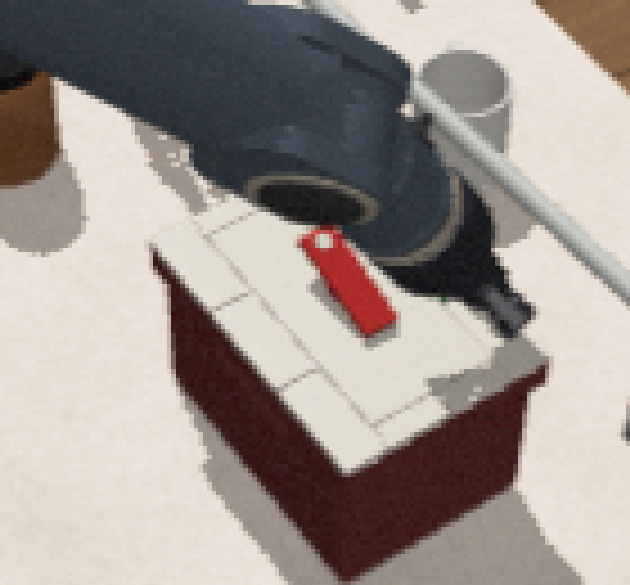

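View pics/scene8.png

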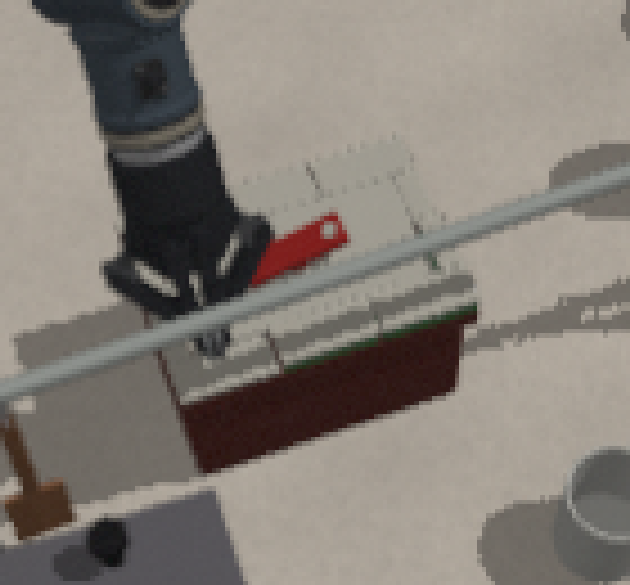

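Emit:
play_rows:
  steps:
    - [0.0,0.2,0,0,0,0,0]
    - [0.0,0.4,0.0,0,0,0,0]
    - [0.0,0.6,0,0,0,0,0]
    - [0.02,0.79,0.05,0,0,0,0]
    - [0.03,0.79,0.08,0,0.02,0,0]

```text
time: 10.03
tool_pos: [0.624, -0.0606, 0.1566]
orientation: [-0.047, 2.628, 0.03]
force: [0.3, 0.3, -0.3]
opening: 0.001
```

```bash
python3 - <<'E'
from h import *
print(manip.sense()["qpos"].round(2))
row(tub(.074,-.024,.17),30)
row(tub(.074,-.024,.155),30)
b=manip.get_image("side")[:,:,::-1]; cv2.imwrite("pics/side9.png",cv2.resize(b[140:270,190:330],None,fx=4.5,fy=4.5,interpolation=cv2.INTER_NEAREST))
b=manip.get_image("scene")[:,:,::-1]; cv2.imwrite("pics/scene9.png",cv2.resize(b[140:270,180:320],None,fx=4.5,fy=4.5,interpolation=cv2.INTER_NEAREST))
b=manip.get_image("wrist")[:,:,::-1]; cv2.imwrite("pics/wrist9.png",b)
E
```

```text
[-0.27  0.27  0.39  2.13 -0.6   0.31  2.22]
 shift [-0.026 -0.064  0.066] turn [ 0.016 -0.013 -0.003]
 shift [ 0.066 -0.067  0.229] turn [ 0.016 -0.013 -0.003]
```

View pics/side9.png

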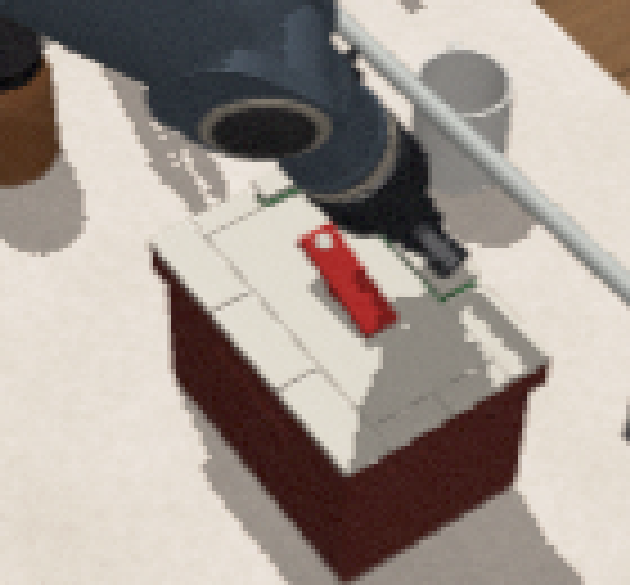

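View pics/scene9.png

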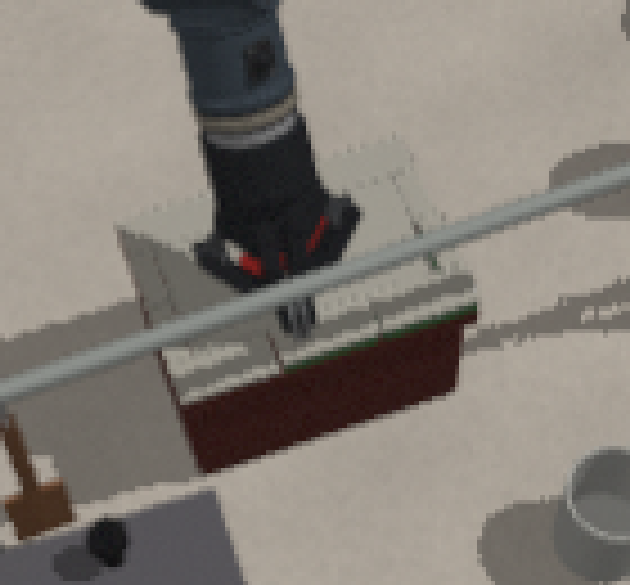

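View pics/wrist9.png

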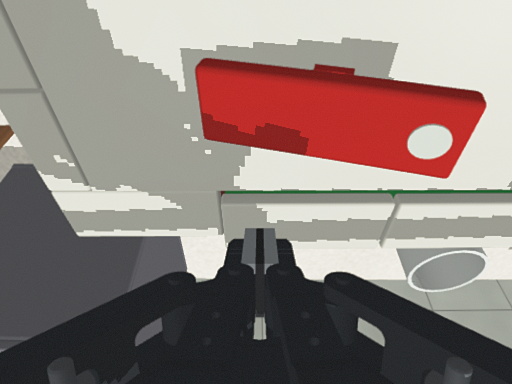

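Emit:
play_rows:
  steps:
    - [0.0,0,0.05,0,0,0,0]
    - [0.02,0,0.08,0,0,0,0]
    - [0.03,0,0.1,0,0,0,0]

```text
time: 10.43
tool_pos: [0.6287, -0.0668, 0.151]
orientation: [-0.037, 2.621, 0.022]
force: [-3.8, 0.0, 7.0]
opening: -0.002
```

Emit:
play_rows:
  steps:
    - [0.012,0,0.022,0,0,0,0]
    - [0.025,0,0.044,0,0,0,0]

```text
time: 10.6
tool_pos: [0.6289, -0.067, 0.1476]
orientation: [-0.036, 2.62, 0.024]
force: [-3.8, 2.3, 8.1]
opening: 0.001
```

Emit:
play_rows:
  steps:
    - [0.012,0,0.022,0,0,0,0]
    - [0.025,0,0.044,0,0,0,0]

```text
time: 10.77
tool_pos: [0.6291, -0.067, 0.1444]
orientation: [-0.035, 2.619, 0.026]
force: [-9.8, 2.1, 19.6]
opening: -0.0
```

Emit:
play_rows:
  steps:
    - [0.012,0,0.022,0,0,0,0]
    - [0.025,0,0.044,0,0,0,0]

```text
time: 10.93
tool_pos: [0.6297, -0.0671, 0.1437]
orientation: [-0.034, 2.615, 0.031]
force: [-26.8, 2.7, 41.9]
opening: 0.003
```

Emit:
play_rows:
  steps:
    - [-0.1,0,-0.18,0,0,0,0]
    - [-0.13,0,-0.23,0,0,0,0]
    - [-0.13,0,-0.23,0,0,0,0]

```text
time: 11.18
tool_pos: [0.6303, -0.0686, 0.1664]
orientation: [-0.032, 2.612, 0.029]
force: [-0.2, 0.8, -0.5]
opening: 0.001
```

```bash
python3 - <<'E'
from h import *
print(manip.sense()["qpos"].round(2))
row(tub(.07,.03,.175),29)
row(tub(.07,.088,.175),29)
b=manip.get_image("wrist")[:,:,::-1]; cv2.imwrite("pics/wrist10.png",b)
E
```

```text
[-0.27  0.26  0.4   2.11 -0.61  0.31  2.23]
 shift [0.127 0.712 0.062] turn [ 0.012  0.029 -0.017]
 shift [0.136 1.437 0.069] turn [ 0.012  0.029 -0.017]
```

View pics/wrist10.png

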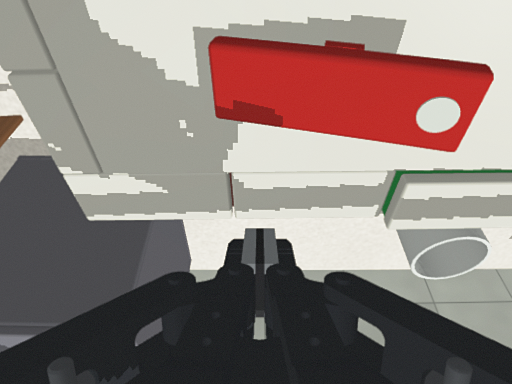

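Emit:
play_rows:
  steps:
    - [0.0,0.25,0,0,0,0,0]
    - [0.03,0.5,0.0,0,0,0,0]
    - [0.05,0.75,0,0,0.01,0,0]
    - [0.06,0.9,0,0,0.02,0,0]

```text
time: 11.57
tool_pos: [0.6219, 0.0059, 0.1618]
orientation: [-0.036, 2.634, 0.031]
force: [0.1, -0.8, 0.5]
opening: -0.0
```

```bash
python3 - <<'E'
from h import *
print(manip.sense()["qpos"].round(2), manip.sense()["force"])
row(tub(.07,.088,.175),29)
row(tub(.07,.088,.185),29)
E
```

```text
[-0.54  0.26  0.54  2.14 -0.47  0.3   1.97] [ 0.10935587 -0.82031918  0.46897647]
 shift [0.031 0.503 0.047] turn [ 0.014  0.002 -0.014]
 shift [-0.03   0.505 -0.062] turn [ 0.014  0.002 -0.014]
```

Emit:
play_rows:
  steps:
    - [0.0,0.2,-0.03,0,0,0,0]
    - [0.0,0.4,-0.04,0,0,0,0]
    - [0.0,0.5,-0.02,0,0,-0.01,0]
    - [0.0,0.5,0,0,0,-0.01,0]

```text
time: 11.9
tool_pos: [0.6201, 0.0484, 0.161]
orientation: [-0.053, 2.636, 0.028]
force: [-0.9, 0.1, 0.2]
opening: 0.001
```

```bash
python3 - <<'E'
from h import *
print(manip.sense()["qpos"].round(2), manip.sense()["force"])
row(tub(.071,.086,.17),29)
row(tub(.071,.086,.155),29)
b=manip.get_image("side")[:,:,::-1]; cv2.imwrite("pics/side11.png",cv2.resize(b[120:270,180:330],None,fx=4,fy=4,interpolation=cv2.INTER_NEAREST))
b=manip.get_image("wrist")[:,:,::-1]; cv2.imwrite("pics/wrist11.png",b)
E
```

```text
[-0.68  0.27  0.6   2.14 -0.41  0.29  1.84] [-0.89060947  0.10651217  0.18191135]
 shift [ 0.036 -0.054  0.095] turn [ 0.016 -0.001  0.002]
 shift [ 0.127 -0.056  0.259] turn [ 0.016 -0.001  0.002]
```

View pics/side11.png

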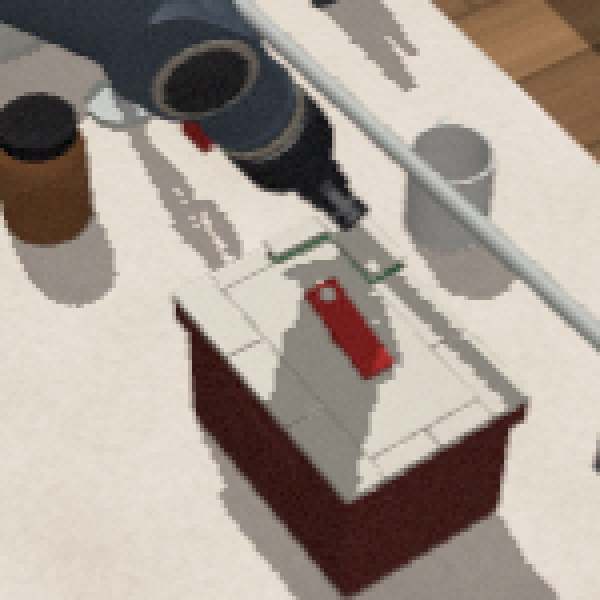

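View pics/wrist11.png

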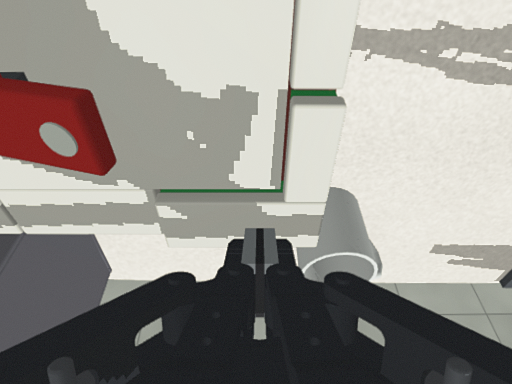

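Emit:
play_rows:
  steps:
    - [0.0,-0.03,0.05,0,0,0,0]
    - [0.03,-0.05,0.09,0,0,0,0]
    - [0.05,-0.05,0.12,0,0,0,0]
    - [0.065,-0.05,0.145,0,0,0,0]

```text
time: 12.33
tool_pos: [0.6226, 0.04, 0.1494]
orientation: [-0.043, 2.633, 0.026]
force: [-2.8, -0.8, 8.8]
opening: 0.002
```

Emit:
play_rows:
  steps:
    - [0.012,0,0.022,0,0,0,0]
    - [0.025,0,0.044,0,0,0,0]

```text
time: 12.5
tool_pos: [0.6229, 0.0398, 0.1459]
orientation: [-0.041, 2.632, 0.028]
force: [-4.1, 1.7, 9.2]
opening: 0.001
```

Emit:
play_rows:
  steps:
    - [0.012,0,0.022,0,0,0,0]
    - [0.025,0,0.044,0,0,0,0]

```text
time: 12.67
tool_pos: [0.6233, 0.0398, 0.144]
orientation: [-0.039, 2.63, 0.032]
force: [-27.5, 1.6, 42.4]
opening: -0.006
```

Emit:
play_rows:
  steps:
    - [-0.1,0,-0.18,0,0,0,0]
    - [-0.13,0,-0.23,0,0,0,0]
    - [-0.13,0,-0.23,0,0,0,0]

```text
time: 12.92
tool_pos: [0.6243, 0.0384, 0.1664]
orientation: [-0.037, 2.627, 0.032]
force: [-0.3, -0.4, 0.1]
opening: -0.0
```

```bash
python3 - <<'E'
from h import *
print(manip.sense()["qpos"].round(2), manip.sense()["force"])
row(tub(.02,.086,.22),30)
b=manip.get_image("wrist")[:,:,::-1]; cv2.imwrite("pics/wrist12.png",b)
E
```

```text
[-0.66  0.26  0.61  2.14 -0.43  0.3   1.87] [-0.3068966  -0.4189235   0.14634798]
 shift [ 0.356  0.081 -0.725] turn [ 0.016 -0.012 -0.013]
```

View pics/wrist12.png

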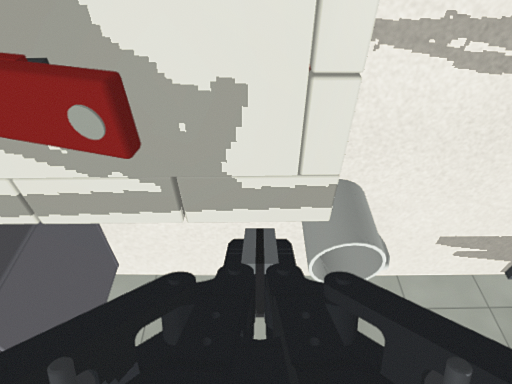

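Emit:
play_rows:
  steps:
    - [0.1,0.0,-0.2,0,0,0,0]
    - [0.2,0.04,-0.4,0,0,0,0]
    - [0.3,0.08,-0.6,0,0,0,0]
    - [0.36,0.08,-0.73,0,0,0,0]

```text
time: 13.3
tool_pos: [0.5678, 0.0426, 0.201]
orientation: [-0.038, 2.632, 0.032]
force: [0.1, 1.0, -0.3]
opening: -0.003
```

```bash
python3 - <<'E'
from h import *
print(manip.sense()["qpos"].round(2), manip.sense()["force"])
row(tub(-.004,.036,.205),30)
for n in ("side","scene"):
    b=manip.get_image(n)[:,:,::-1]; x0=180; cv2.imwrite(f"pics/{n}13.png",cv2.resize(b[140:270,x0:x0+140],None,fx=4.5,fy=4.5,interpolation=cv2.INTER_NEAREST))
E
```

```text
[-0.97  0.1   0.86  2.22 -0.13  0.35  1.57] [ 0.08800146  1.029743   -0.32116824]
 shift [ 0.303 -0.631  0.006] turn [ 0.016 -0.018 -0.012]
```

View pics/side13.png

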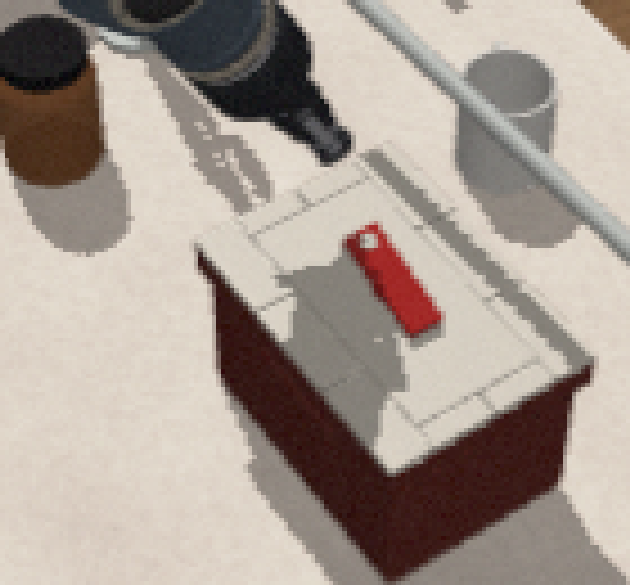

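View pics/scene13.png

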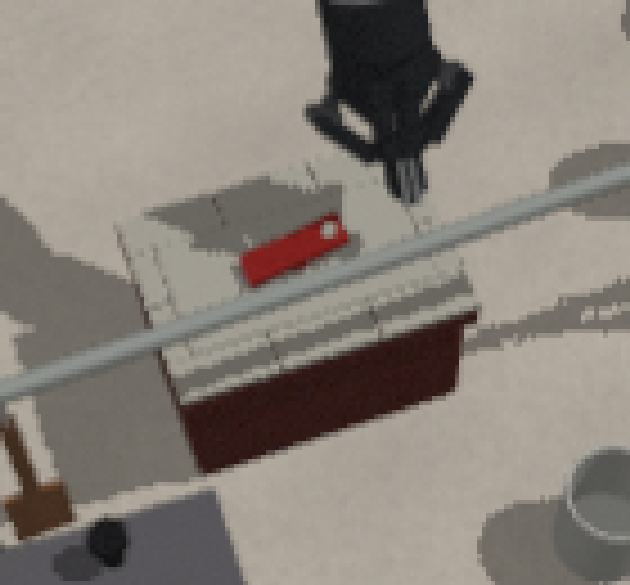

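Emit:
play_rows:
  steps:
    - [0.08,-0.16,0,0,0,0,0]
    - [0.16,-0.32,0,0,0,0,0]
    - [0.24,-0.48,0,0,0,0,0]
    - [0.3,-0.63,0,0,0,0,0]
    - [0.3,-0.63,0,0,0,0,0]

```text
time: 13.82
tool_pos: [0.5481, -0.0105, 0.1877]
orientation: [-0.034, 2.633, 0.032]
force: [0.4, -0.7, -0.6]
opening: 0.001
```

```bash
python3 - <<'E'
from h import *
print(manip.sense()["qpos"].round(2), manip.sense()["force"])
row(tub(-.004,.036,.19),30)
row(tub(-.004,.036,.17),30)
b=manip.get_image("side")[:,:,::-1]; x0=180; cv2.imwrite(f"pics/side14.png",cv2.resize(b[140:270,x0:x0+140],None,fx=4.5,fy=4.5,interpolation=cv2.INTER_NEAREST))
b=manip.get_image("wrist")[:,:,::-1]; cv2.imwrite("pics/wrist14.png",b)
E
```

```text
[-0.82  0.08  0.82  2.27 -0.26  0.32  1.81] [ 0.39161335 -0.71722715 -0.61757011]
 shift [0.084 0.023 0.164] turn [ 0.015 -0.019 -0.016]
 shift [0.205 0.019 0.382] turn [ 0.015 -0.019 -0.016]
```

View pics/side14.png

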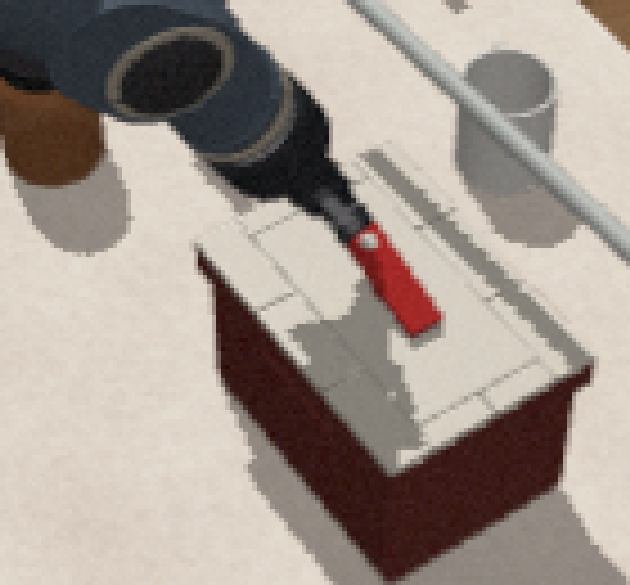

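View pics/wrist14.png

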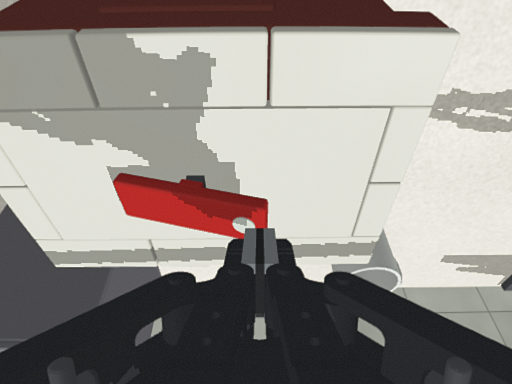

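Emit:
play_rows:
  steps:
    - [0.04,-0.03,0.07,0,0,0,0]
    - [0.07,-0.05,0.12,0,0,0,0]
    - [0.085,-0.05,0.16,0,0,0,0]

```text
time: 14.17
tool_pos: [0.5506, -0.0106, 0.1739]
orientation: [-0.04, 2.631, 0.033]
force: [-1.6, 1.9, 3.6]
opening: -0.002
```

Emit:
play_rows:
  steps:
    - [0.02,0,0.036,0,0,0,0]
    - [0.04,0,0.07,0,0,0,0]

```text
time: 14.33
tool_pos: [0.5514, -0.0091, 0.1673]
orientation: [-0.043, 2.63, 0.033]
force: [-1.1, 0.3, 0.4]
opening: 0.001
```

Emit:
play_rows:
  steps:
    - [0.02,0,0.036,0,0,0,0]
    - [0.04,0,0.07,0,0,0,0]

```text
time: 14.5
tool_pos: [0.5518, -0.008, 0.1605]
orientation: [-0.045, 2.63, 0.033]
force: [-0.2, 0.4, 1.0]
opening: -0.0
```

Emit:
play_rows:
  steps:
    - [-0.1,0,-0.25,0,0,0,0]
    - [-0.2,0,-0.5,0,0,0,0]
    - [-0.3,0,-0.8,0,0,0,0]
    - [-0.3,0,-0.9,0,0,0,0]

```text
time: 14.83
tool_pos: [0.5392, -0.0097, 0.2375]
orientation: [-0.045, 2.626, 0.034]
force: [0.8, 0.1, 0.3]
opening: -0.001
```

```bash
python3 - <<'E'
from h import *
print(manip.sense()["qpos"].round(2), manip.sense()["force"])
for n in ("side","scene"):
    b=manip.get_image(n)[:,:,::-1]; x0=180; cv2.imwrite(f"pics/{n}15.png",cv2.resize(b[140:270,x0:x0+140],None,fx=4.5,fy=4.5,interpolation=cv2.INTER_NEAREST))
b=manip.get_image("wrist")[:,:,::-1]; cv2.imwrite("pics/wrist15.png",b)
E
```

```text
[-0.97 -0.07  0.9   2.23  0.13  0.44  1.44] [0.75011995 0.07992379 0.30540223]
```

View pics/side15.png

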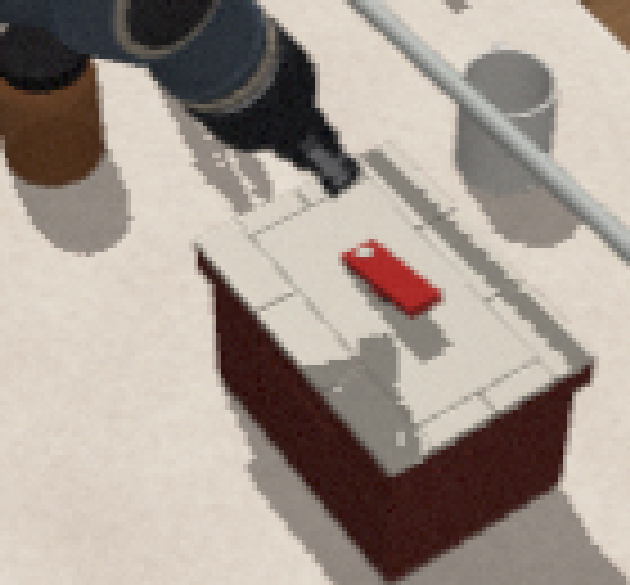

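View pics/wrist15.png

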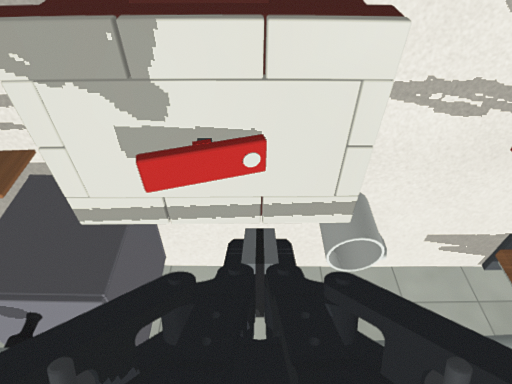

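View pics/scene15.png

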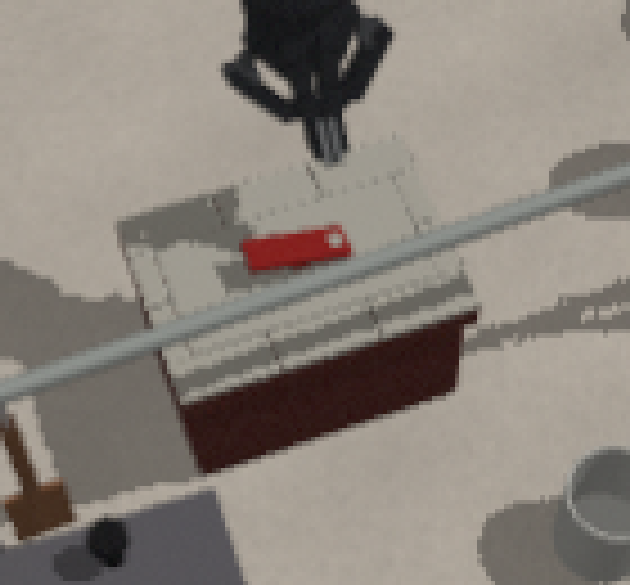

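```bash
python3 - <<'E'
from h import *
cs,cd=manip.get_calibration("scene"),manip.get_calibration("side")
print(tri(ray(cs,(338/4.5+179.5,240/4.5+139.5)),ray(cd,(367/4.5+179.5,250/4.5+139.5))))
s=manip.sense(); print(s["time"],s["joint_vel"].round(3))
E
```

```text
(array([ 0.54570942, -0.01217271,  0.17086684]), np.float64(0.002124572807460234))
14.9833 [ 0.013  0.041 -0.001  0.024 -0.021 -0.002  0.01 ]
```

Dot now measures 0.171 m high (shut), it was 0.188 m. Gripper is clear; handing in.

```bash
python3 -c "
from rig import manip
print(manip.hand_in())"
```

```text
the job is handed in; nothing more can be done
None
```

The tub is closed up and handed in at about 15 s of the 54 s allowed. I pressed the three front edge pieces with the gripper pointing down, then the three rear ones with it leaned about 30° under the rail. Last, I pushed the raised end of the red rocker over.

**Edge pieces:** Each one resisted with about 6–9 N, then hit a hard stop at 19–42 N. The pictures after pressing show no green gasket anywhere, and the vent was still open at that point.

**Vent:** The push met about 3.6 N, then the rocker gave way by itself. The white dot now measures 0.171 m above the counter, down from 0.188 m when open, which matches the shut height given.

**Surroundings:** I saw no contact with the rail, and nothing near the tub looked moved in the last close-ups. I did not measure the bystanders' final positions, and the carafe and spoon rest are outside those close-ups. At hand-in the gripper was clear of the lid and the wrist force was about zero.

**One disagreement:** With the gripper shut, the fingertips touched about 20 mm behind the TCP, not 8 mm ahead of it as stated. I went by the contact force and corrected for this.

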